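# Pack the last two cup lids into the round tray

## Task

The round wooden tray holds five white cup lids, packed in a ring around a middle one, with two places in the ring still empty. From the lids standing on the counter, take the two of that same size and put one in each empty place, knob up and flat on the tray floor among the others. Set them down gently, do not drop them; the larger and the smaller lid do not belong in the tray.

Things in the scene. Friction and masses are not known exactly. Their poses are not given: they have to be found in the camera images.
- lid_a_knob (a point): First lid to pack: white ceramic disc 66 mm across, 12 mm high at the middle (edge 8), with a round knob 24 mm across, 20 to 48 mm above the underside; 60 to 130 g. Stands knob up on the counter. Point: knob centre, on the axis, 34 mm above the underside; z up. Grip the knob, from any side. Two wrong lids nearby have the same knob: one is 92 mm, one 44 mm across.
- lid_b_knob (a point): Second lid to pack, same as the first: white ceramic disc 66 mm across, 12 mm high at the middle (edge 8), with a round knob 24 mm across, 20 to 48 mm above the underside; 60 to 130 g. Stands knob up on the counter. Point: knob centre, on the axis, 34 mm above the underside; z up. Grip the knob, from any side. 
- place_1 (a point): Centre of an empty place, on the tray floor, 8 mm above the counter, 76 mm from the tray's centre; z up. The round wooden tray is fixed, 236 mm wide inside, rim 14 mm above its floor. It has a middle place and six round it, 76 mm apart; five hold loose 66 mm lids (knobs 48 mm high), leaving about 10 mm between lids and 9 mm to the rim. Either lid may go here.
- place_2 (a point): Centre of the other empty place of the same tray, two steps along the ring from the first, on the tray floor, 8 mm above the counter, 76 mm from the tray's centre; z up. Either lid may go here.

How it is judged:
At the end, for the whole second after the job is handed in: One of the two matching lids lies in each empty place: its axis within 20 mm of the place's centre, its underside within 4 mm of the tray floor, knob up, tilted less than 0.1 rad (about 6 degrees), released and at rest (((horizontal distance between lid_a_knob and place_1 below 0.02 m and horizontal distance between lid_b_knob and place_2 below 0.02 m) or (horizontal distance between lid_a_knob and place_2 below 0.02 m and horizontal distance between lid_b_knob and place_1 below 0.02 m)) and z of lid_a_knob in the frame of place_1 between 0.03 and 0.038 m and angle between each of lid_a_knob, lid_b_knob's own z axis and vertical below 0.1 rad and linear speed of each of lid_a, lid_b below 0.02 m/s and z of lid_b_knob in the frame of place_1 between 0.03 and 0.038 m); the robot touches nothing.
It fails at once if the first lid is dropped or flung: it moves faster than 0.8 m/s out of the fingers (a fall of about 30 mm) (contact force between the fingers and lid_a below 0.05 N and linear speed of lid_a above 0.8 m/s).
It fails at once if the second lid is dropped or flung: it moves faster than 0.8 m/s out of the fingers (a fall of about 30 mm) (contact force between the fingers and lid_b below 0.05 N and linear speed of lid_b above 0.8 m/s).
It also fails if it takes over 51 s, if anything falls off the work surface, if the arm or the gripper's body presses on something with over 40 N, if the wrist force passes 120 N, or if a joint passes its speed limit or range.

## Robot

A 7-joint arm with a two-finger parallel gripper is mounted at the origin on the work surface. World frame = base frame: x ahead of the robot, y to its left, z up, the work surface at z = 0. Lengths are in m, angles in rad, forces in N, time in s.
With the tool pointing down it reaches from about 0.425 to 0.875 m from the base axis. Payload 9.9 kg.
Tool frame: the origin (TCP) lies on the centre line of the jaws, within the pads' length; the fingertips stand 11 mm ahead of it and the grasp point (between the pads) lies 8 mm behind it; z points along the fingers, y is the direction in which the jaws open and shut (so a half turn about z gives the same grasp; the last joint's range is limited). The gripper opens to 85 mm and grips with 20 to 120 N. Pads are 22 mm wide; open, the fingers measure 114 mm over their backs; the gripper's body (76 mm by 85 mm) begins 54 mm behind the grasp point. The pads swing forward as they close: fully open they stand 13 mm farther back than shut.
Start: joints at [-1.191, 0.576, 0.025, 1.437, -0.015, 1.129, -0.057], TCP at [0.302, 0.604, 0.242] pointing down, gripper open.
Joint ranges: [-2.76, 2.76], [-0.34, 2.15], [-1.52, 1.57], [0.19, 2.46], [-1.09, 4.23], [0.17, 1.99], [-2.82, 2.82]. Speed limits (rad/s): [2.22, 2.22, 3.01, 3.01, 3.14, 3.14, 3.14].

## Interface

Orientations are given as a rotation vector (axis times angle).
In Python, from station import telemetry, viewer, job gives the robot as it stands.
- The arm moves only by the shell command python3 -m pendant 'ROWS' [FORCE]. ROWS is JSON, a list of rows, each a list of 7 numbers: the shift along the tool's x, y, z in mm, then the turn, a rotation vector about the tool's x, y, z in rad, then the finger opening in mm, from 0 to 85.4. In form: [[x, y, z, rx, ry, rz, grip], ...]. A call has 1 to 5 rows; each row shifts and turns the commanded pose from where the row before left it, along the tool's axes as they then stand; what a row does not reach is not made up. A row lasts 1/10 s, in which the tool goes at most 50 mm and 8.59 degrees, less where a joint would pass 70% of its speed; a pose out of reach is approached as far as the arm can. A call with a gripper value outside its range is refused whole. The fingers move at their own pace and stop on an object; FORCE is the grip in N (left out, the last holds). Time passes only in rows, so rows that do not move let the fingers close. It gives the time, the measured TCP pose, the force and the opening at its end, in the units of the state.
- telemetry.get_obs(): the state, without advancing time (a new reading comes with each control period).
- viewer.get_image(name): name is "scene" or "side" or "wrist"; returns the picture (420x560x3 uint8, red, green, blue); there is no depth.
- viewer.calibration(name): a dict with "intrinsics" (3x3 intrinsics, pixels), "dist_coeffs" ([k1, k2, p1, p2, k3] as OpenCV has them; the pictures are not rectified), "extrinsics" (4x4, takes a point from camera to world coordinates). Camera axes: x right, y down, z forward; pixel columns grow to the right and rows downward; lengths in m; the calibration is good to about 2 mm. A picture is of the moment at which its call begins: read the wrist's pose just before it. calibration takes no time and is no camera call; for the wrist camera it gives the pose at the moment of the call.
- job.close_job(): hands the job in, once; it reports no verdict.
The state is a dict: "time_s": time; "joint_positions": joint angles; "joint_velocities": joint speeds; "effort": joint torques, N m; "ee_pos": TCP position; "tcp_rot": TCP orientation; "wrist_force": force on the tool from outside, world axes, zero at the start; "wrist_torque": the same for the moment, N m; "grip_width": finger opening in m.
Only numpy, scipy, OpenCV 4.12 (cv2) and the standard library are available. Lean on these libraries where they do the work, as an engineer would, in place of code of your own. Each camera call takes 0.05 s, during which the arm holds its last target. There are 200 camera calls.

## Working session

There is one attempt and no reset: what is moved stays moved. The work goes in short steps, Python scripts to look and compute and a shell command to move; the robot and the scene stay as the last step left them, time stands still between calls to the robot, and variables do not carry over. Pictures are saved under pics/ and viewed, about 8 in all and at most 12, crops included, and the job is handed in when it is done.

```bash
mkdir -p pics
python3 - <<'E'
from station import telemetry, viewer
import cv2, numpy as np
o=telemetry.get_obs(); print(o['time_s'],o['ee_pos'],o['tcp_rot'],o['grip_width'])
for n in ("scene","wrist"):
    c=viewer.calibration(n); im=viewer.get_image(n); cv2.imwrite(f"pics/{n}0.png",im[:,:,::-1]); np.savez(f"{n}0.npz",**c)
    print(n,np.round(c['intrinsics'],1).tolist(),np.round(c['extrinsics'],3).tolist(),c['dist_coeffs'])
E
```

```text
0.0 [0.30179402 0.60329156 0.24145609] [-7.21976222e-01 -3.05721483e+00  2.55113275e-03] 0.08504670483377488
scene [[473.3, 0.0, 283.3], [0.0, 473.3, 206.9], [0.0, 0.0, 1.0]] [[-0.18, 0.676, -0.714, 1.127], [0.984, 0.113, -0.141, 0.073], [-0.015, -0.728, -0.685, 0.653], [0.0, 0.0, 0.0, 1.0]] [0.02468681 0.         0.         0.         0.        ]
wrist [[355.4, 0.0, 276.2], [0.0, 355.4, 207.8], [0.0, 0.0, 1.0]] [[0.447, 0.854, 0.265, 0.233], [0.895, -0.426, -0.135, 0.637], [-0.003, 0.298, -0.955, 0.374], [0.0, 0.0, 0.0, 1.0]] [-0.08156522  0.          0.          0.          0.        ]
```

View pics/scene0.png

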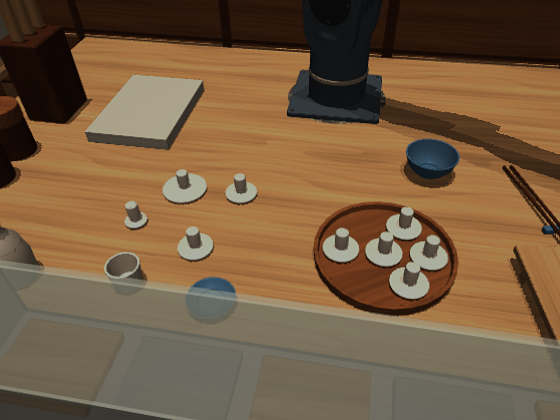

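```bash
cat > h.py <<'E'
import cv2, numpy as np
def proj(P,c):
    T=np.linalg.inv(c['extrinsics']); r,_=cv2.Rodrigues(T[:3,:3])
    return cv2.projectPoints(np.array(P,float).reshape(-1,1,3),r,T[:3,3],np.array(c['intrinsics']),np.array(c['dist_coeffs']))[0].reshape(-1,2)
def ray(uv,z,c):
    uv=np.array(uv,float).reshape(-1,1,2); n=cv2.undistortPoints(uv,np.array(c['intrinsics']),np.array(c['dist_coeffs'])).reshape(-1,2)
    E=np.array(c['extrinsics']); d=np.c_[n,np.ones(len(n))]@E[:3,:3].T; t=E[:3,3]
    return (t+d*((z-t[2])/d[:,2])[:,None])
def circ(x,y,z,r,n=48):
    a=np.linspace(0,2*np.pi,n,endpoint=False); return np.c_[x+r*np.cos(a),y+r*np.sin(a),np.full(n,z)]
def draw(im,x,y,z,r,c,col):
    cv2.polylines(im,[np.round(proj(circ(x,y,z,r),c)*16).astype(int)],True,col,1,cv2.LINE_AA,4)
E
python3 - <<'E'
from h import *
c=dict(np.load('scene0.npz')); im=cv2.imread('pics/scene0.png')
# knob-top guesses
K={'big':(182,172),'a':(240,177),'b':(193,230),'small':(132,205)}
T={'t1':(406,211),'t2':(342,232),'t3':(386,237),'t4':(432,239),'t5':(413,266)}
big=cv2.resize(im[150:310,90:470],None,fx=2,fy=2,interpolation=cv2.INTER_CUBIC)
for k,v in K.items(): print(k,ray(v,.048,c)[0].round(4))
t={k:ray(v,.056,c)[0] for k,v in T.items()}
for k,v in t.items(): print(k,v.round(4))
for k in t: print(k,np.linalg.norm(t[k]-t['t3']).round(4),np.degrees(np.arctan2(*(t[k]-t['t3'])[1::-1])).round(1))
o=im.copy()
for k,v in K.items():
    p=ray(v,.048,c)[0]; r={'big':.046,'small':.022}.get(k,.033)
    draw(o,p[0],p[1],.008,r,c,(0,0,255)); draw(o,p[0],p[1],.048,.012,c,(0,255,0))
for v in t.values(): draw(o,v[0],v[1],.016,.033,c,(0,0,255)); draw(o,v[0],v[1],.056,.012,c,(0,255,0))
draw(o,*t['t3'][:2],.022,.118,c,(255,0,0))
cv2.imwrite('pics/o1.png',cv2.resize(o[150:310,90:470],None,fx=2.1,fy=2.1,interpolation=cv2.INTER_CUBIC))
E
```

```text
big [ 0.428  -0.2727  0.048 ]
a [ 0.4243 -0.1523  0.048 ]
b [ 0.5814 -0.1988  0.048 ]
small [ 0.5376 -0.3329  0.048 ]
t1 [0.4785 0.1718 0.056 ]
t2 [0.5502 0.0627 0.056 ]
t3 [0.5495 0.1379 0.056 ]
t4 [0.5412 0.2147 0.056 ]
t5 [0.6068 0.1822 0.056 ]
t1 0.0787 154.5
t2 0.0752 -89.5
t3 0.0 0.0
t4 0.0772 96.2
t5 0.0724 37.6
```

View pics/o1.png

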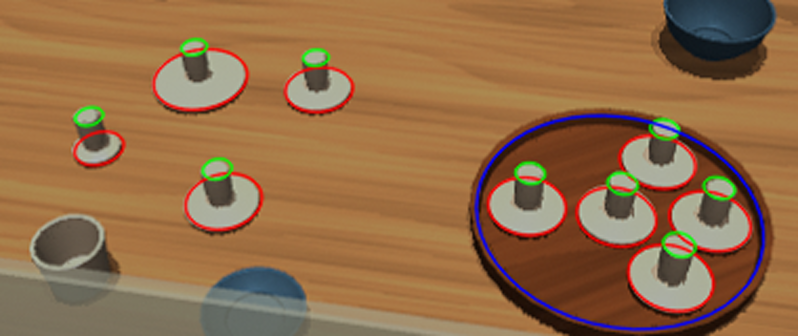

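View pics/wrist0.png

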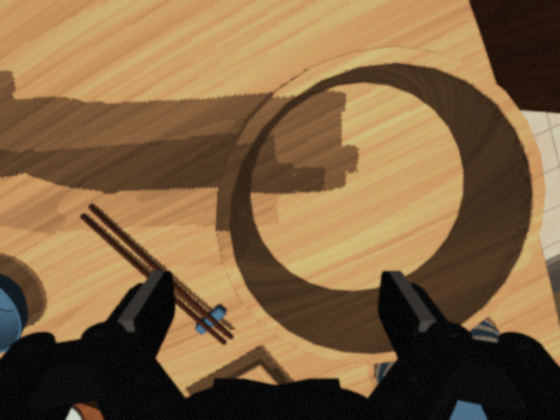

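Scene picture: overlays match. From left to right on the counter are the small lid (135,220), large lid (185,188), matching lid b (195,246) and matching lid a (241,192). The tray is at (385,255) with gaps on its lower left and upper left. I'll check the glass panel in the side view before moving.

Run:
```python
from h import *
from station import viewer
c=viewer.calibration('side'); im=viewer.get_image('side')[:,:,::-1].copy(); np.savez('side0.npz',**c)
print(np.round(c['extrinsics'],3).tolist())
for x,y in [(.4243,-.1523),(.5814,-.1988)]: draw(im,x,y,.008,.033,c,(0,0,255)); draw(im,x,y,.048,.012,c,(0,255,0))
C=np.array([.548,.138])
draw(im,*C,.022,.118,c,(255,0,0))
for a in (-25.3,-145.3):
    p=C+.076*np.array([np.cos(np.radians(a)),np.sin(np.radians(a))]); print(p.round(4)); draw(im,*p,.016,.033,c,(0,255,255))
cv2.imwrite('pics/side1.png',im)
```

```text
[[-0.998, -0.031, 0.052, 0.48], [-0.061, 0.549, -0.834, 0.759], [-0.003, -0.835, -0.55, 0.611], [0.0, 0.0, 0.0, 1.0]]
[0.6167 0.1055]
[0.4855 0.0947]
```

View pics/side1.png

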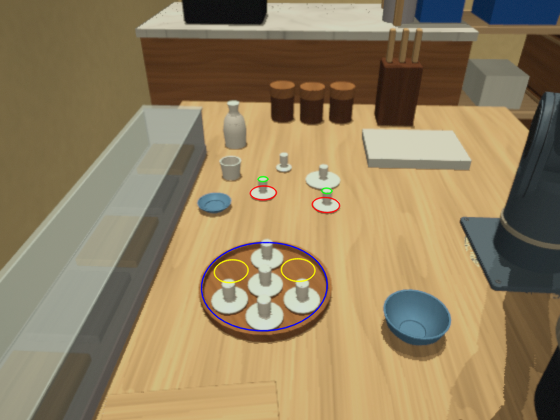

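Side view: both overlays sit on the same lids (263,193) and (326,205), and the yellow circles fall in the empty places. The glass case is clear of the path. Now moving, with a waypoint above the tray.

```bash
python3 -m pendant '[[-37,-26,0,0,0,0,85],[-37,-26,0,0,0,0,85],[-37,-26,0,0,0,0,85],[-37,-26,0,0,0,0,85],[-37,-26,0,0,0,0,85]]' 30
python3 -m pendant '[[-37,-26,0,0,0,0,85],[-37,-26,0,0,0,0,85],[-37,-26,0,0,0,0,85],[-37,-26,0,0,0,0,85],[-42,-29,0,0,0,0,85]]'
cat > to.py <<'E'
# prints tool-frame shift (mm) and tilt from current measured pose to a world TCP target
import sys; from station import telemetry; import numpy as np; from scipy.spatial.transform import Rotation as R
o=telemetry.get_obs(); r=R.from_rotvec(o['tcp_rot']); t=np.array(list(map(float,sys.argv[1:4])))
print('t',round(o['time_s'],2),'p',np.round(o['ee_pos'],4),'shift',(r.inv().apply(t-o['ee_pos'])*1000).round(1),'zaxis',r.as_matrix()[:,2].round(4),'y',r.as_matrix()[:,1].round(3),'q',np.round(o['joint_positions'],2),'w',round(o['grip_width'],4),'F',np.round(o['wrist_force'],1))
E
python3 to.py .424 -.152 .13
```

```text
time_s: 0.65
ee_pos: [0.4098, 0.4029, 0.2422]
tcp_rot: [-0.722, -3.058, 0.0]
wrist_force: [0.4, -0.7, 0.8]
grip_width: 0.085
time_s: 1.15
ee_pos: [0.5195, 0.2005, 0.2423]
tcp_rot: [-0.72, -3.058, -0.0]
wrist_force: [1.4, 0.3, -0.3]
grip_width: 0.0851
t 1.15 p [0.5195 0.2005 0.2423] shift [ -71.9 -358.1  112.2] zaxis [-2.e-04  4.e-04 -1.e+00] y [0.446 0.895 0.   ] q [-0.51  0.4   0.08  1.76 -0.04  0.99  0.69] w 0.0851 F [ 1.4  0.3 -0.3]
```

```bash
python3 -m pendant '[[-9,-42,5,0,0,0,85],[-9,-42,5,0,0,0,85],[-9,-42,5,0,0,0,85],[-9,-42,10,0,0,0,85],[-9,-42,15,0,0,0,85]]'
python3 -m pendant '[[-9,-42,20,0,0,0,85],[-9,-42,20,0,0,0,85],[-9,-42,20,0,0,0,85],[0,-22,12,0,0,0,85],[0,0,0,0,0,0,85]]'
python3 to.py .424 -.152 .13
python3 - <<'E'
from h import *
from station import viewer
c=viewer.calibration('wrist'); im=viewer.get_image('wrist')[:,:,::-1].copy(); np.savez('w1.npz',**c); cv2.imwrite('pics/w1raw.png',im)
for x,y in [(.4243,-.1523),(.5814,-.1988)]: draw(im,x,y,.008,.033,c,(0,0,255)); draw(im,x,y,.048,.012,c,(0,255,0))
cv2.imwrite('pics/w1.png',im)
E
```

```text
time_s: 1.65
ee_pos: [0.4652, -0.0078, 0.2025]
tcp_rot: [0.721, 3.056, 0.001]
wrist_force: [0.9, -0.4, -0.5]
grip_width: 0.0848
time_s: 2.15
ee_pos: [0.4208, -0.1537, 0.1289]
tcp_rot: [-0.73, -3.052, 0.002]
wrist_force: [0.3, 0.4, 0.9]
grip_width: 0.0852
t 2.15 p [ 0.4208 -0.1537  0.1289] shift [-2.1  2.9 -1.1] zaxis [-3.6e-03 -4.0e-04 -1.0e+00] y [ 0.452  0.892 -0.002] q [ 0.15  0.41  0.12  2.16 -0.09  0.58  1.44] w 0.0852 F [0.3 0.4 0.9]
```

View pics/w1.png

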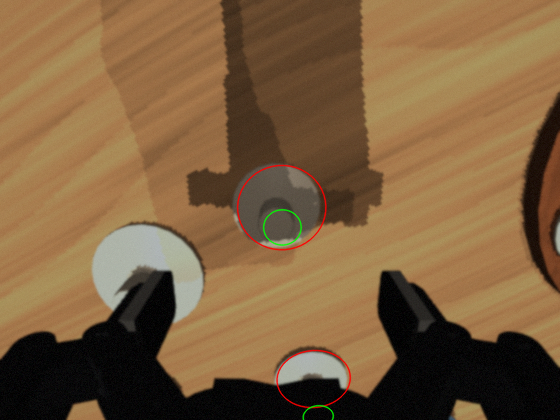

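The picture shows the matching lid at (278,206), under my overlay to about 2 mm, and the jaws straddle it. Descending and gripping.

```bash
python3 -m pendant '[[-2,0,30,0,0,0,70],[0,0,30,0,0,0,60],[0,0,20,0,0,0,55],[0,0,10,0,0,0,50],[0,0,8,0,0,0,45]]' 30
python3 to.py .424 -.152 .030
python3 -m pendant '[[0,0,0,0,0,0,30],[0,0,0,0,0,0,15],[0,0,0,0,0,0,15],[0,0,0,0,0,0,15],[0,0,0,0,0,0,15]]' 30
python3 to.py .424 -.152 .030
```

```text
time_s: 2.7
ee_pos: [0.4259, -0.1508, 0.0321]
tcp_rot: [0.72, 3.058, 0.001]
wrist_force: [0.2, -0.2, 0.7]
grip_width: 0.0452
t 2.7 p [ 0.4259 -0.1508  0.0321] shift [ 1.2 -1.9  2.1] zaxis [ 3.e-04  3.e-04 -1.e+00] y [0.446 0.895 0.   ] q [ 0.19  0.59  0.07  2.24 -0.12  0.31  1.47] w 0.0452 F [ 0.2 -0.2  0.7]
time_s: 3.2
ee_pos: [0.4255, -0.1517, 0.0328]
tcp_rot: [0.722, 3.057, -0.0]
wrist_force: [-0.4, 0.3, 3.4]
grip_width: 0.023
t 3.2 p [ 0.4255 -0.1517  0.0328] shift [ 1.3 -0.9  2.8] zaxis [ 1.e-03 -2.e-04 -1.e+00] y [0.447 0.894 0.   ] q [ 0.19  0.59  0.07  2.24 -0.12  0.32  1.47] w 0.023 F [-0.4  0.3  3.4]
```

```bash
python3 -m pendant '[[0,0,-5,0,0,0,15],[0,0,-15,0,0,0,15],[0,0,-30,0,0,0,15],[0,0,-30,0,0,0,15],[0,0,-20,0,0,0,15]]' 40
python3 -m pendant '[[4,16,0,0,0,0,15],[7,31,0,0,0,0,15],[7,31,0,0,0,0,15],[7,31,0,0,0,0,15],[7,31,0,0,0,0,15]]'
python3 -m pendant '[[7,31,0,0,0,0,15],[7,31,0,0,0,0,15],[7,27,0,0,0,0,15],[4,18,0,0,0,0,15],[0,0,0,0,0,0,15]]'
python3 -m pendant '[[0,0,0,0,0,0,15],[0,0,0,0,0,0,15]]'
python3 to.py .4855 .0947 .130
python3 - <<'E'
from h import *
from station import viewer
C=np.array([.548,.138])
for n in ('wrist','scene','side'):
    c=viewer.calibration(n); im=viewer.get_image(n)[:,:,::-1].copy(); np.savez(n+'2.npz',**c); cv2.imwrite(f'pics/{n}2raw.png',im)
    draw(im,*C,.022,.118,c,(255,0,0))
    for a in range(6):
        a=np.radians(34.7+60*a); p=C+.076*np.array([np.cos(a),np.sin(a)]); draw(im,*p,.016,.033,c,(0,255,255)); draw(im,*p,.056,.012,c,(0,255,0))
    cv2.imwrite(f'pics/{n}2.png',im)
a=cv2.imread('pics/wrist2.png'); b=cv2.imread('pics/scene2.png')[120:320,270:500]; s=cv2.imread('pics/side2.png')[150:350,170:400]
z=lambda i:cv2.resize(i,(240,210))
cv2.imwrite('pics/c2.png',np.hstack([a,np.vstack([z(b),z(s)])]))
E
```

```text
time_s: 3.7
ee_pos: [0.4254, -0.1518, 0.1344]
tcp_rot: [0.722, 3.056, -0.0]
wrist_force: [-0.1, 0.1, -1.3]
grip_width: 0.0224
time_s: 4.2
ee_pos: [0.4592, -0.011, 0.1327]
tcp_rot: [0.722, 3.057, 0.0]
wrist_force: [0.4, -0.3, -0.6]
grip_width: 0.0228
time_s: 4.7
ee_pos: [0.485, 0.0979, 0.1325]
tcp_rot: [0.715, 3.059, 0.002]
wrist_force: [-0.9, 0.0, -0.8]
grip_width: 0.0228
time_s: 4.9
ee_pos: [0.4844, 0.0936, 0.1324]
tcp_rot: [-0.724, -3.057, 0.001]
wrist_force: [-0.4, 0.2, -0.7]
grip_width: 0.0229
t 4.9 p [0.4844 0.0936 0.1324] shift [-0.5  1.5  2.4] zaxis [-4.e-04 -6.e-04 -1.e+00] y [ 0.449  0.894 -0.001] q [-0.39  0.46  0.14  2.05 -0.1   0.64  0.93] w 0.0229 F [-0.4  0.2 -0.7]
```

View pics/c2.png

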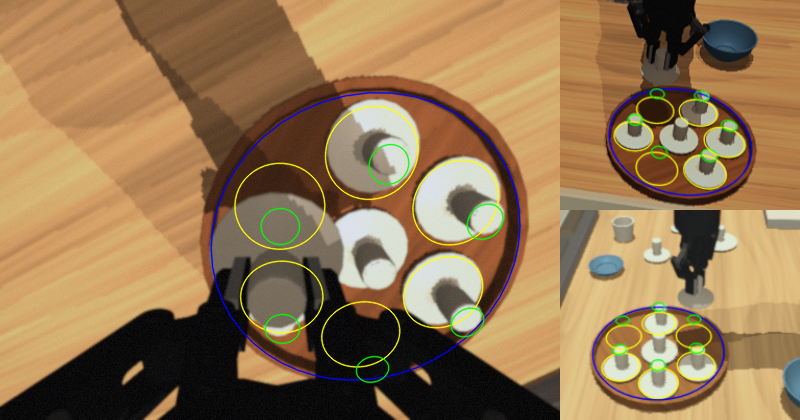

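The wrist view shows held lid a at about (278,290), level, with the tray ring overlay within about 2 mm and the empty place beneath it. Lowering.

```bash
python3 -m pendant '[[0,2,25,0,0,0,15],[0,0,25,0,0,0,15],[0,0,15,0,0,0,15],[0,0,10,0,0,0,15],[0,0,8,0,0,0,15]]'
python3 -m pendant '[[0,0,3,0,0,0,15],[0,0,2,0,0,0,15],[0,0,1,0,0,0,15],[0,0,1,0,0,0,15],[0,0,0,0,0,0,15]]'
python3 to.py .484 .096 .041
```

```text
time_s: 5.55
ee_pos: [0.4856, 0.0961, 0.0488]
tcp_rot: [-0.723, -3.057, 0.0]
wrist_force: [0.1, -0.1, -0.5]
grip_width: 0.0226
time_s: 6.05
ee_pos: [0.4858, 0.0966, 0.0425]
tcp_rot: [0.722, 3.057, 0.0]
wrist_force: [-0.3, -0.3, -2.3]
grip_width: 0.0226
t 6.05 p [0.4858 0.0966 0.0425] shift [ 1.3 -1.4  1.5] zaxis [ 5.e-04  1.e-04 -1.e+00] y [0.447 0.894 0.   ] q [-0.36  0.61  0.1   2.12 -0.14  0.42  0.96] w 0.0226 F [-0.3 -0.3 -2.3]
```

```bash
for i in 1; do python3 -m pendant '[[0,0,0.8,0,0,0,15],[0,0,0,0,0,0,15]]'|grep -E 'pos|force'; done
python3 -m pendant '[[0,0,0.7,0,0,0,15],[0,0,0,0,0,0,15]]'|grep -E 'pos|force'
python3 -m pendant '[[0,0,0.5,0,0,0,15],[0,0,0,0,0,0,15]]'|grep -E 'pos|force'
```

```text
ee_pos: [0.4857, 0.0966, 0.0416]
wrist_force: [-0.3, 0.2, -1.2]
ee_pos: [0.4857, 0.0966, 0.0408]
wrist_force: [-0.7, -0.1, -0.4]
ee_pos: [0.4857, 0.0966, 0.0408]
wrist_force: [-2.0, 0.1, 8.8]
```

Contact at 8.8 N. Releasing gradually and rising.

```bash
python3 -m pendant '[[0,0,-0.5,0,0,0,24],[0,0,0,0,0,0,30],[0,0,0,0,0,0,38],[0,0,0,0,0,0,42],[0,0,0,0,0,0,42]]'
python3 -m pendant '[[0,0,-5,0,0,0,42],[0,0,-15,0,0,0,42],[0,0,-30,0,0,0,42],[0,0,-30,0,0,0,42],[0,0,-15,0,0,0,50]]'
python3 to.py .5814 -.1988 .13
python3 - <<'E'
from h import *
from station import viewer
C=np.array([.548,.138]); out=[]
for n,k in (('scene',(slice(170,320),slice(290,480))),('side',(slice(220,350),slice(180,350)))):
    c=viewer.calibration(n); im=viewer.get_image(n)[:,:,::-1].copy()
    draw(im,.4857,.0966,.016,.033,c,(0,0,255)); draw(im,.4857,.0966,.056,.012,c,(0,255,0))
    out.append(cv2.resize(im[k],(400,316)))
cv2.imwrite('pics/c3.png',np.hstack(out))
E
```

```text
time_s: 7.15
ee_pos: [0.4856, 0.0965, 0.0407]
tcp_rot: [-0.722, -3.057, 0.0]
wrist_force: [-0.2, -0.5, -0.7]
grip_width: 0.0418
time_s: 7.65
ee_pos: [0.4863, 0.0966, 0.1383]
tcp_rot: [0.722, 3.055, 0.002]
wrist_force: [0.2, -0.4, -0.4]
grip_width: 0.0499
t 7.65 p [0.4863 0.0966 0.1383] shift [-217.2 -221.6    8.3] zaxis [ 2.5e-03  7.0e-04 -1.0e+00] y [0.448 0.894 0.002] q [-0.39  0.45  0.15  2.04 -0.1   0.66  0.93] w 0.0499 F [ 0.2 -0.4 -0.4]
```

View pics/c3.png

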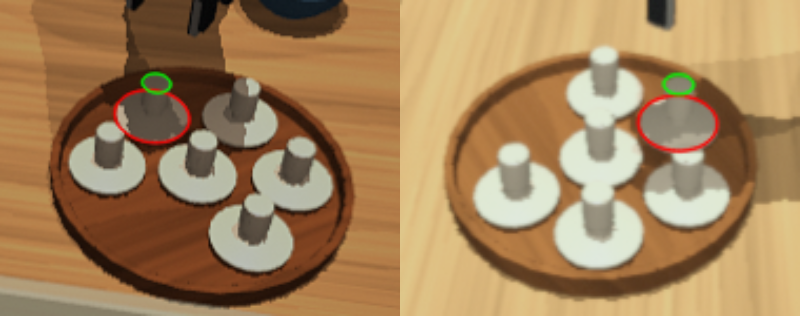

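Both views show lid a flat in its place, matching the overlay. Now lid b.

```bash
python3 -m pendant '[[-15,-16,0,0,0,0,60],[-31,-31,0,0,0,0,75],[-31,-31,0,0,0,0,75],[-31,-31,0,0,0,0,75],[-31,-31,0,0,0,0,75]]'
python3 -m pendant '[[-31,-31,0,0,0,0,75],[-31,-31,8,0,0,0,75],[-16,-20,0,0,0,0,75],[0,0,0,0,0,0,75],[0,0,0,0,0,0,75]]'
python3 to.py .5814 -.1988 .13
python3 - <<'E'
from h import *
from station import viewer
c=viewer.calibration('wrist'); im=viewer.get_image('wrist')[:,:,::-1].copy()
draw(im,.5814,-.1988,.008,.033,c,(0,0,255)); draw(im,.5814,-.1988,.048,.012,c,(0,255,0))
cv2.imwrite('pics/w4.png',im)
E
```

```text
time_s: 8.25
ee_pos: [0.5472, -0.0924, 0.135]
tcp_rot: [-0.721, -3.056, 0.0]
wrist_force: [1.1, 0.8, 0.3]
grip_width: 0.075
time_s: 8.75
ee_pos: [0.5797, -0.1991, 0.1267]
tcp_rot: [-0.724, -3.055, -0.001]
wrist_force: [0.1, 0.6, -0.4]
grip_width: 0.0747
t 8.75 p [ 0.5797 -0.1991  0.1267] shift [-1.3  1.1 -3.3] zaxis [-1.7e-03  8.0e-04 -1.0e+00] y [ 0.448  0.894 -0.   ] q [ 0.18  0.61  0.12  1.75 -0.1   0.8   1.46] w 0.0747 F [ 0.1  0.6 -0.4]
```

View pics/w4.png

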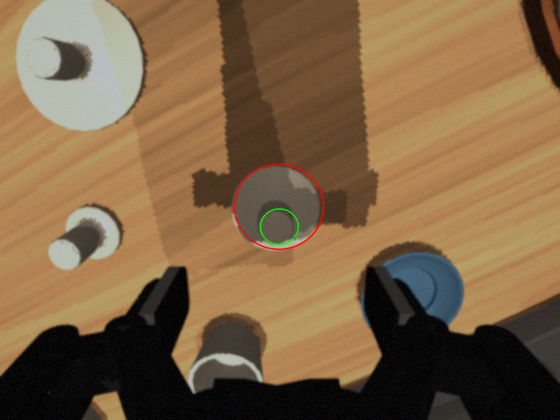

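Lid b at (278,206) lies under the overlay. A bowl sits near the right jaw, so I narrow the jaws before descending.

```bash
python3 -m pendant '[[-1,0,5,0,0,0,45],[0,0,15,0,0,0,45],[0,0,15,0,0,0,45],[0,0,15,0,0,0,45],[0,0,15,0,0,0,45]]' 30
python3 -m pendant '[[0,0,15,0,0,0,45],[0,0,8,0,0,0,45],[0,0,5,0,0,0,45],[0,0,0,0,0,0,45]]'
python3 to.py .5814 -.1988 .032
```

```text
time_s: 9.3
ee_pos: [0.5814, -0.1978, 0.0621]
tcp_rot: [-0.719, -3.058, -0.001]
wrist_force: [0.5, 0.4, -0.4]
grip_width: 0.0451
time_s: 9.7
ee_pos: [0.5811, -0.1989, 0.0344]
tcp_rot: [-0.721, -3.057, -0.0]
wrist_force: [0.9, 0.3, -0.2]
grip_width: 0.0451
t 9.7 p [ 0.5811 -0.1989  0.0344] shift [-0.2  0.2  2.4] zaxis [-8.e-04  4.e-04 -1.e+00] y [ 0.447  0.895 -0.   ] q [ 0.19  0.73  0.1   1.81 -0.12  0.61  1.47] w 0.0451 F [ 0.9  0.3 -0.2]
```

```bash
python3 -m pendant '[[0,0,1.5,0,0,0,30],[0,0,0,0,0,0,15],[0,0,0,0,0,0,15],[0,0,0,0,0,0,15],[0,0,0,0,0,0,15]]' 40
python3 -m pendant '[[0,0,-5,0,0,0,15],[0,0,-15,0,0,0,15],[0,0,-30,0,0,0,15],[0,0,-30,0,0,0,15],[0,0,-20,0,0,0,15]]'
python3 -m pendant '[[6,16,0,0,0,0,15],[11,31,0,0,0,0,15],[11,31,0,0,0,0,15],[11,31,0,0,0,0,15],[11,31,0,0,0,0,15]]'
python3 -m pendant '[[11,31,0,0,0,0,15],[11,31,0,0,0,0,15],[11,31,0,0,0,0,15],[11,31,0,0,0,0,15],[10,24,0,0,0,0,15]]'
python3 -m pendant '[[0,0,0,0,0,0,15],[0,0,0,0,0,0,15]]'
python3 to.py .6167 .1055 .130
python3 - <<'E'
from h import *
from station import viewer
C=np.array([.548,.138]); p=[.6167,.1055]; out=[]
for n in ('wrist','side'):
    c=viewer.calibration(n); im=viewer.get_image(n)[:,:,::-1].copy()
    draw(im,*C,.022,.118,c,(255,0,0)); draw(im,*p,.016,.033,c,(0,255,255)); out.append(im)
cv2.imwrite('pics/c5.png',np.hstack([cv2.resize(out[0],(420,315)),cv2.resize(out[1][120:345,130:400],(378,315))]))
E
```

```text
time_s: 10.2
ee_pos: [0.5817, -0.1996, 0.0339]
tcp_rot: [0.722, 3.057, -0.0]
wrist_force: [-1.1, 0.7, 5.8]
grip_width: 0.0227
time_s: 10.7
ee_pos: [0.5818, -0.1999, 0.1364]
tcp_rot: [0.722, 3.055, -0.0]
wrist_force: [-0.1, -0.4, -0.4]
grip_width: 0.0226
time_s: 11.2
ee_pos: [0.5985, -0.0492, 0.1327]
tcp_rot: [-0.721, -3.056, -0.0]
wrist_force: [0.1, 0.8, -1.8]
grip_width: 0.023
time_s: 11.7
ee_pos: [0.6162, 0.1084, 0.1326]
tcp_rot: [-0.718, -3.057, -0.001]
wrist_force: [0.3, -0.6, -2.0]
grip_width: 0.0226
time_s: 11.9
ee_pos: [0.6162, 0.106, 0.1326]
tcp_rot: [-0.718, -3.057, 0.001]
wrist_force: [-0.6, -0.6, -0.4]
grip_width: 0.0225
t 11.9 p [0.6162 0.106  0.1326] shift [-0.7 -0.2  2.6] zaxis [-1.5e-03 -1.0e-04 -1.0e+00] y [ 0.445  0.895 -0.001] q [-0.34  0.62  0.15  1.71 -0.12  0.83  0.98] w 0.0225 F [-0.6 -0.6 -0.4]
```

View pics/c5.png

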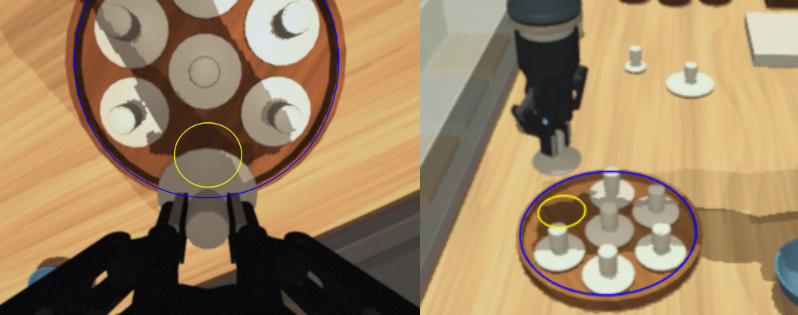

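Lid b is held level and the yellow place is clear below it. Lowering.

```bash
python3 -m pendant '[[0,0,25,0,0,0,15],[0,0,25,0,0,0,15],[0,0,15,0,0,0,15],[0,0,10,0,0,0,15],[0,0,7,0,0,0,15]]'
python3 -m pendant '[[0,0,3,0,0,0,15],[0,0,1,0,0,0,15],[0,0,1,0,0,0,15],[0,0,0,0,0,0,15]]'
python3 -m pendant '[[0,0,0.8,0,0,0,15],[0,0,0,0,0,0,15]]'|grep -E 'pos|force'
python3 -m pendant '[[0,0,0.7,0,0,0,15],[0,0,0,0,0,0,15]]'|grep -E 'pos|force'
```

```text
time_s: 12.5
ee_pos: [0.617, 0.1036, 0.0507]
tcp_rot: [-0.724, -3.057, 0.001]
wrist_force: [0.7, -0.2, 0.0]
grip_width: 0.0227
time_s: 12.9
ee_pos: [0.6174, 0.1046, 0.0468]
tcp_rot: [0.722, 3.057, 0.0]
wrist_force: [0.3, 0.3, -0.5]
grip_width: 0.0229
ee_pos: [0.6172, 0.1047, 0.0457]
wrist_force: [-0.3, -0.8, -1.9]
ee_pos: [0.6171, 0.1046, 0.0448]
wrist_force: [0.1, -0.4, 0.2]
```

```bash
python3 -m pendant '[[0,0,1,0,0,0,15],[0,0,1,0,0,0,15],[0,0,0,0,0,0,15]]'|grep -E 'pos|force'
python3 -m pendant '[[0,0,0.7,0,0,0,15],[0,0,0,0,0,0,15]]'|grep -E 'pos|force'
python3 -m pendant '[[0,0,0.5,0,0,0,15],[0,0,0,0,0,0,15]]'|grep -E 'pos|force'
```

```text
ee_pos: [0.617, 0.1046, 0.0426]
wrist_force: [0.2, -0.4, -0.3]
ee_pos: [0.6171, 0.1046, 0.042]
wrist_force: [-0.2, -0.3, -1.1]
ee_pos: [0.6171, 0.1046, 0.0419]
wrist_force: [-1.7, -0.6, 3.0]
```

Contact at TCP z 0.0419, as predicted. Releasing, rising and moving aside.

```bash
python3 -m pendant '[[0,0,0,0,0,0,24],[0,0,0,0,0,0,30],[0,0,0,0,0,0,38],[0,0,0,0,0,0,42],[0,0,0,0,0,0,42]]'
python3 -m pendant '[[0,0,-5,0,0,0,42],[0,0,-15,0,0,0,42],[0,0,-30,0,0,0,42],[0,0,-40,0,0,0,42],[0,0,-40,0,0,0,50]]'
python3 -m pendant '[[-15,-30,0,0,0,0,50],[-15,-30,0,0,0,0,50],[-15,-30,0,0,0,0,50],[-15,-30,0,0,0,0,50],[0,0,0,0,0,0,50]]'
python3 - <<'E'
from h import *
from station import viewer
out=[]
for n,k in (('scene',(slice(170,320),slice(290,480))),('side',(slice(220,350),slice(180,350)))):
    c=viewer.calibration(n); im=viewer.get_image(n)[:,:,::-1].copy()
    for p in ((.4857,.0966),(.6171,.1046)): draw(im,*p,.016,.033,c,(0,0,255)); draw(im,*p,.056,.012,c,(0,255,0))
    out.append(cv2.resize(im[k],(400,316)))
cv2.imwrite('pics/c6.png',np.hstack(out))
E
```

```text
time_s: 14.5
ee_pos: [0.6171, 0.1046, 0.0416]
tcp_rot: [0.722, 3.057, -0.0]
wrist_force: [0.4, 0.3, 0.3]
grip_width: 0.0419
time_s: 15.0
ee_pos: [0.6169, 0.1044, 0.1741]
tcp_rot: [0.722, 3.057, 0.0]
wrist_force: [1.4, -0.0, 0.5]
grip_width: 0.0499
time_s: 15.5
ee_pos: [0.6168, -0.0363, 0.1733]
tcp_rot: [0.733, 3.053, -0.005]
wrist_force: [-0.2, -0.3, -0.7]
grip_width: 0.0503
```

View pics/c6.png

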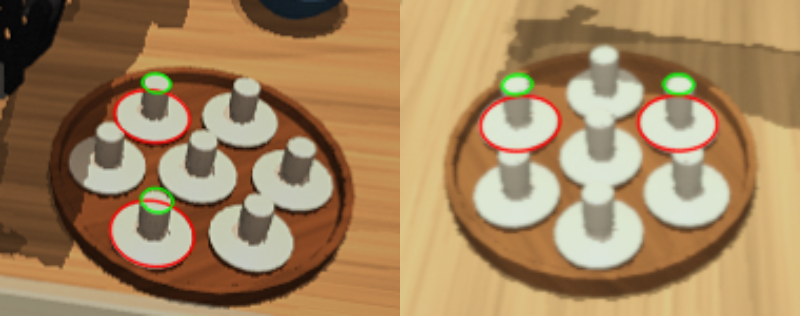

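Both lids lie flat in their places and match the overlays in two views. The arm is clear, so I'm handing in.

```bash
python3 -c "
from station import job; print(job.close_job())"
```

```text
the job is handed in; nothing more can be done
None
```

Both 66 mm lids are in the tray's two empty places, and the job was handed in at about 15.6 s of the 51 s allowed. I gripped each lid by its knob, lowered it until light contact with the tray floor (about 9 N and 3 N), and only then released it.

- **Position:** the lids were released at about (0.486, 0.097) and (0.617, 0.105), within about 2 mm of the place centres I measured. In the scene and side pictures both lie flat, knob up, and match their expected outlines.
- **Height:** each lid touched down 8 mm above its height on the counter, which matches the tray floor.
- **Other items:** I did not handle the larger and smaller lids. The last pictures show the arm clear of the tray.
- **Disagreement:** the only one was about 2 mm between the first scene-camera measurement and the wrist view of the first lid. No checks failed, and the hand-in reports no verdict.

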